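Raise the recipe-camera mast to its second stop

TASK

The telescopic camera mast on the worktop is locked down: lever up the white splash flap on its release box with the blade of the wooden-handled spreader until the flap stands open, then lay the spreader gently back flat on the worktop. Press the red button under the flap all the way down, then grip the black head of the mast, pull it straight up past the first stop to the second stop, and finish while still holding it there, fully extended (it is sprung and sinks if let go), so that I can tighten the collar. Leave the flap standing open and do not disturb the tin, the spice jar or the small mug.

Things in the scene. Friction and masses are not known exactly. Their poses are not given: they have to be found in the camera images.
- stand: fixed mast stand: dark plate 236 (x) x 100 (y) x 12 mm high; origin under its centre on the worktop, x runs from the release box to the mast, roughly to the robot's right. Grey release box, 56 x 56 mm, 55 mm high (walls 4 mm), at x = -70 mm, its front with the slot looking to -x (roughly to the robot's left); mast at x = +70 mm; a grey duct 42 mm high joins them
- slot (a point): centre of the opening in the outer face of the release box's front wall, just below the flap: 36 mm wide (y), 10 mm high, from 45 to 55 mm above the worktop, through the 4 mm wall into the open box. Too low for a finger; the blade goes in along the stand's +x
- flap_hinge (a point): middle of the flap's hinge axis (parallel to the stand's y), at the rear upper edge of the release box, 55 mm above the worktop, 56 mm behind the slot
- flap_angle (a joint): angle of the splash flap: 0 closed, flat on the box; about 1.6 standing upright; 2.4 its limit, folded back. The hinge is stiff (0.03 N m, about 0.6 N at the front edge) and stays where it is left
- flap: the flap itself: white plastic plate 56 x 56 x 3 mm with a thin red line near its front edge, flush with the box's sides all round; origin on the hinge, x and z as the stand's when closed, the plate reaching to -56 mm in x
- button_top (a point): centre of the top of the red round button, 22 mm across, in the middle of the release box, 42 mm above the worktop when up (13 mm below the flap); the open box is 48 x 48 mm inside
- button (a joint): how far the button is pressed: 0 up, 0.008 m fully down; it needs about 3 N and stays down when let go. While it is up a bolt locks the mast
- mast_head: black ribbed round head of the mast, 32 mm across and 40 mm high, with a cork disc 3 mm and a small screw 7 mm on top; origin at the centre of its underside, 136 mm above the worktop when retracted; it only slides straight up and down
- head_grip (a point): centre of the head, 20 mm above its underside; 156 mm above the worktop when retracted, 266 mm at the second stop
- upper_section (a joint): extension of the upper section (steel tube below the head) out of the lower section: 0 in, 0.060 m at its end, which is the first stop. A spring draws it in: about 2 to 3 N to pull
- lower_section (a joint): extension of the lower section out of the fixed tube: 0 in, 0.050 m at its end, which is the second stop (110 mm in all). It comes out after the first stop, as its spring is stronger: about 6 to 7 N to pull and hold
- spreader: spreader (thin blade tool), loose, 160 mm long, about 60 g: dark wood handle 95 long x 16 wide x 14 mm high, from x = -65 to +30 mm; then a 10 mm wide neck and a steel blade 18 mm wide, 3 mm thick, to x = +94.5 mm. Origin on the underside below the grip point, x points to the blade's tip; it lies flat on the worktop
- spreader_grip (a point): grip point in the middle of the handle's height, 7 mm above the spreader's underside, 94.5 mm behind the blade's tip
- blade_tip (a point): front end of the blade, at the middle of its thickness, 7 mm above the spreader's underside
- tin: bystander: blue food tin, 75 mm across, 58 mm high, origin at the centre of its underside; leave it alone
- spice_jar: bystander: spice jar with red cap, 45 mm across, 108 mm high, origin at the centre of its underside; leave it alone
- small_mug: bystander: small blue and white mug, 62 x 89 mm, 52 mm high, origin at the centre of its underside; leave it alone

How it is judged:
By the outcome, as a careful person would: the job done as asked, in the order asked, and still so for the second after the job is handed in, while the arm keeps its last pose, push and grip.
It also fails if it takes over 72 s, if anything falls off the work surface, if the arm or the gripper's body presses on something with over 40 N, if the wrist force passes 120 N, or if a joint passes its speed limit or range.

ROBOT

A 6-joint arm with a two-finger parallel gripper is mounted at the origin on a cart in front of the work surface, level with it; the furniture and walls round the work are solid. World frame = base frame: x ahead of the robot, y to its left, z up, the work surface at z = 0. Lengths are in mm, angles in degrees, forces in N, time in s.
With the tool pointing down it reaches from about 300 to 850 mm from the base axis. Payload 4.2 kg.
Tool frame: the origin (TCP) lies midway between the tips of the shut fingers; the grasp point (between the pads) lies 19 mm behind it; z points along the fingers, y is the line along which they close (so a half turn about z gives the same grasp; the last joint's range is limited). The gripper opens to 91 mm and grips with 3 to 60 N. Pads are 32 mm wide; open, the fingers measure 118 mm over their backs; the gripper's body (76 mm by 178 mm) begins 60 mm behind the grasp point.
Start: joints at [72.365, 18.312, 89.639, -0, 72.044, -1.146], TCP at [163.212, 551.367, 213.976] pointing down, gripper open.
Joint ranges: [-177.97, 177.97], [-48.28, 115.42], [12.27, 149.76], [-77.06, 257.06], [2.81, 150.46], [-146.56, 146.56]. Speed limits (degrees/s): [147.25, 147.25, 180, 180, 180, 180].

INTERFACE

Orientations are given as [roll, pitch, yaw] about the fixed x, y, z axes, in that order (R = Rz(yaw) Ry(pitch) Rx(roll)).
In Python, from workcell import env gives the robot as it stands.
- The arm moves only by the shell command python3 drive.py [OPENING] [FORCE], which reads ROWS from standard input. ROWS is 1 to 8 rows, one to a line, with the numbers parted by commas; each row has 6 numbers: dx, dy, dz in units of 20 mm, then a rotation vector rx, ry, rz in units of 10 degrees; each row shifts and turns the commanded pose from where the row before left it, along the tool's axes as they then stand; what a row does not reach is not made up. A row lasts 1/10 s, in which the tool goes at most 50 mm and 8.59 degrees, less where a joint would pass 70% of its speed; a pose out of reach is approached as far as the arm can. OPENING is the finger opening in mm, set as the command begins (- or left out keeps the last). The fingers move at their own pace and stop on an object; FORCE is the grip in N (left out, the last holds). Time passes only in rows, so rows that do not move let the fingers close. It prints the time, the measured TCP pose, the force, the opening and the grip force at its end. Input that does not fit is refused with a message, and nothing moves.
- env.state(): the state, without advancing time (a new reading comes with each control period).
- env.grab_frame(name): name is "side" or "top"; returns the picture (384x512x3 uint8, blue, green, red); there is no depth.
- env.camera_model(name): a dict with "fx", "fy", "cx", "cy" (pixels), "D" ([k1, k2, p1, p2, k3] as OpenCV has them; the pictures are not rectified), "T" (4x4, takes a point from camera to world coordinates). Camera axes: x right, y up, looking along -z (the intrinsics and any distortion apply to the point x, -y, -z); pixel columns grow to the right and rows downward; lengths in mm; the calibration is good to about 2 mm. A picture is of the moment at which its call begins. camera_model takes no time and is no camera call.
- env.job_done(): hands the job in; it is judged then, once.
The state is a dict: "time_s": time; "qpos": joint angles; "qvel": joint speeds; "effort": joint torques, N m; "ee_pos": TCP position; "ee_rot": TCP orientation; "force": force on the tool from outside, world axes, zero at the start; "torque": the same for the moment, N m; "gripper_width": finger opening in mm; "gripper_force": force on a finger pad.
Only numpy, scipy, OpenCV 4.12 (cv2) and the standard library are available. Lean on these libraries where they do the work, as an engineer would, in place of code of your own. Each camera call takes 0.05 s, during which the arm holds its last target. There are 200 camera calls.

## Working session

There is one attempt and no reset: what is moved stays moved. The work goes in short steps, Python scripts to look and compute and a shell command to move; the robot and the scene stay as the last step left them, time stands still between calls to the robot, and variables do not carry over. Pictures are saved under pics/ and viewed, at most 13 in all, crops included, and the job is handed in when it is done.

```bash
ls; mkdir -p pics; python3 - <<'E'
from workcell import env
import cv2
for n in("side","top"):
    cv2.imwrite(f"pics/{n}0.png",env.grab_frame(n)); c=env.camera_model(n); print(n,c)
s=env.state(); print(s)
E
```

```text
drive.py
pics
workcell.py
side {'fx': 489.2520091784534, 'fy': 489.2520091784534, 'cx': 254.27295749660715, 'cy': 193.52568625880144, 'D': array([-0.19955513,  0.        ,  0.        ,  0.        ,  0.        ]), 'T': array([[-9.98426054e-01,  3.48687019e-02, -4.39270806e-02,
         4.44129527e+02],
       [-5.60678767e-02, -6.01787732e-01,  7.96685584e-01,
         1.24007641e+03],
       [ 1.34461393e-03,  7.97894542e-01,  6.02795564e-01,
         1.02712904e+03],
       [ 0.00000000e+00,  0.00000000e+00,  0.00000000e+00,
         1.00000000e+00]])}
top {'fx': 462.26756949762745, 'fy': 462.26756949762745, 'cx': 256.84388147778384, 'cy': 196.59713705622744, 'D': array([0.01466791, 0.        , 0.        , 0.        , 0.        ]), 'T': array([[-6.17507167e-03,  9.93199782e-01, -1.16258600e-01,
         3.76615713e+02],
       [-9.99948799e-01, -5.20095102e-03,  8.68040802e-03,
         3.88610814e+01],
       [ 8.01672407e-03,  1.16306249e-01,  9.93181045e-01,
         1.19699247e+03],
       [ 0.00000000e+00,  0.00000000e+00,  0.00000000e+00,
         1.00000000e+00]])}
{'time_s': 0.1, 'qpos': array([ 7.23656343e+01,  1.83492873e+01,  8.96991412e+01, -7.89742921e-04,
        7.20427362e+01, -1.14556559e+00]), 'qvel': array([ 0.05722296, -0.05595976, -0.16454445,  0.06005621, -0.07802832,
       -0.05232219]), 'effort': array([-8.82079294e-04, -4.13334954e+01, -2.32508272e+01,  7.26769399e-02,
        4.22174844e-02, -7.05621869e-05]), 'ee_pos': array([163.0675321 , 550.93282468, 213.19307999]), 'ee_rot': array([-1.79908839e+02, -1.07188145e-03,  1.63511443e+02]), 'force': array([-1.00784197,  0.92482414, -0.85068205]), 'torque': array([ 0.02867174, -0.05347795, -0.03382408]), 'gripper_force': 0.0, 'gripper_width': 91.16713204040934}
```
View pics/top0.png

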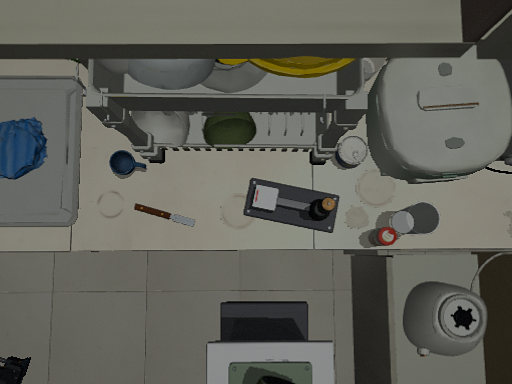

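View pics/side0.png

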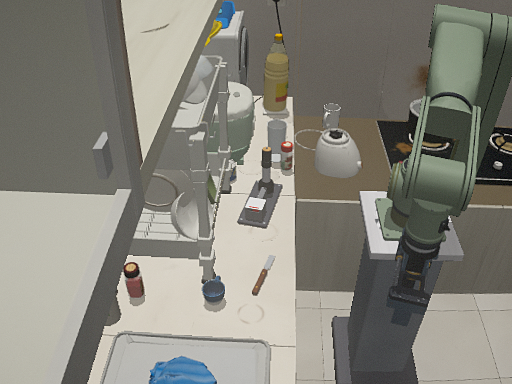

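Top view: the spreader lies at about (165,215) with its tip to the right (195,221). The stand is at (292,205), the white flap at (265,196) and the mast head at (322,208). The mug is at (125,163). Side view: flap (256,207), mast (266,165), spreader (264,274).

```bash
cat > h.py <<'E'
import numpy as np,cv2
from scipy.spatial.transform import Rotation as Ro
from workcell import env
def K(c): return np.array([[c['fx'],0,c['cx']],[0,c['fy'],c['cy']],[0,0,1]])
def ray(n,uv):
    c=env.camera_model(n); p=cv2.undistortPoints(np.array(uv,float).reshape(-1,1,2),K(c),c['D'])[:,0]
    d=np.c_[p[:,0],-p[:,1],-np.ones(len(p))]@c['T'][:3,:3].T
    return c['T'][:3,3],d
def plane(n,uv,z):
    o,d=ray(n,uv); return o+d*((z-o[2])/d[:,2])[:,None]
def tri(uvs):
    A=np.zeros((3,3));b=np.zeros(3)
    for n,uv in uvs.items():
        o,d=ray(n,[uv]); d=d[0]/np.linalg.norm(d); M=np.eye(3)-np.outer(d,d); A+=M;b+=M@o
    return np.linalg.solve(A,b)
def proj(n,P):
    c=env.camera_model(n); q=(np.atleast_2d(P)-c['T'][:3,3])@c['T'][:3,:3]
    return cv2.projectPoints(q*[1,-1,-1],np.zeros(3),np.zeros(3),K(c),c['D'])[0][:,0]
E
python3 - <<'E'
from h import *
t=cv2.imread('pics/top0.png');s=cv2.imread('pics/side0.png')
a=cv2.resize(t[150:255,100:350],None,fx=3.2,fy=3.2,interpolation=cv2.INTER_CUBIC)
b=cv2.resize(s[135:310,190:310],None,fx=3.4,fy=3.4,interpolation=cv2.INTER_CUBIC)
cv2.imwrite('pics/tc.png',a);cv2.imwrite('pics/sc.png',b)
def blobs(n,img,roi,f,z,name):
    x0,y0,x1,y1=roi; m=f(img[y0:y1,x0:x1].astype(int)).astype(np.uint8)
    k,l,st,ce=cv2.connectedComponentsWithStats(m); i=1+np.argmax(st[1:,4])
    c=max(cv2.findContours((l==i).astype(np.uint8),0,2)[0],key=len)+[x0,y0]
    r=cv2.minAreaRect(c.astype(np.float32)); bx=cv2.boxPoints(r)
    print(n,name,st[i,4],np.round(ce[i]+[x0,y0],1),'box',np.round(bx,1).tolist()); print(np.round(plane(n,bx,z),1).tolist(), np.round(plane(n,[ce[i]+[x0,y0]],z)[0],1))
B=lambda q:q[...,0];G=lambda q:q[...,1];R=lambda q:q[...,2]
for n,im,rs,rw,rp in(('top',t,(125,195,205,235),(240,175,285,215),(235,170,350,240)),('side',s,(245,250,285,300),(235,190,280,220),(230,170,290,230))):
    blobs(n,im,rs,lambda q:(R(q)-B(q)>35)&(R(q)<170),14,'handle')
    blobs(n,im,rw,lambda q:q.min(-1)>150 if n=='top' else q.min(-1)>190,56.5,'flap')
    blobs(n,im,rp,lambda q:q.max(-1)<95,12,'plate')
    blobs(n,im,rp,lambda q:(R(q)-B(q)>50),179,'cork')
E
```

```text
top handle 136 [150.7 210.6] box [[134.39999389648438, 208.1999969482422], [135.60000610351562, 204.0], [169.39999389648438, 213.6999969482422], [168.1999969482422, 217.89999389648438]]
[[486.7, 342.4, 14.0], [497.6, 339.6, 14.0], [472.2, 252.7, 14.0], [461.4, 255.6, 14.0]] [480.4 300.5  14. ]Traceback (most recent call last):
  File "<stdin>", line 15, in <module>
  File "<stdin>", line 8, in blobs
    return _wrapfunc(a, 'argmax', axis=axis, out=out, **kwds)
    return bound(*args, **kwds)
ValueError: attempt to get argmax of an empty sequence
```

View pics/tc.png

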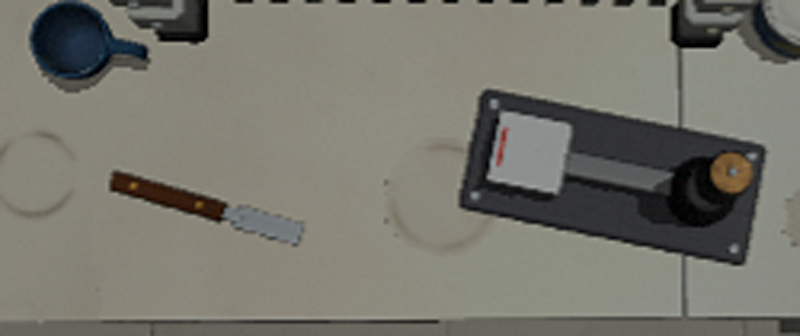

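View pics/sc.png

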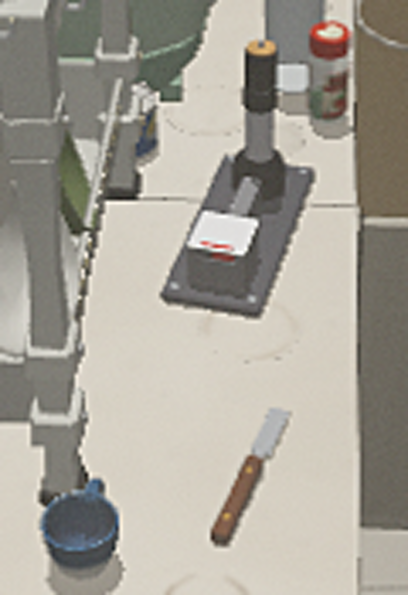

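Crops: the flap's corners in the top view are (501,112), (573,123), (562,195) and (488,182), and the plate's are (487,90), (765,148), (744,264) and (460,207), both in crop pixels. I'll triangulate these with the side crop.

```bash
python3 - <<'E'
from h import *
T=lambda q:np.array(q)/3.2+[100,150]-.35
S=lambda q:np.array(q)/3.4+[190,135]-.35
r=lambda a:print(np.round(a,1).tolist())
def rect(n,c,z,nm):
    p=plane(n,c,z); m=p.mean(0); u=(p[1]-p[0])+(p[2]-p[3]); w=p[1]-p[2]+p[0]-p[3]
    print(n,nm,np.round(m,1),'len',np.linalg.norm(u)/2,np.linalg.norm(w)/2,'yaw',np.degrees(np.arctan2(u[1],u[0])),np.degrees(np.arctan2(w[1],w[0])))
# order: front-left(far), rear-far, rear-near, front-near
rect('top',T([(501,112),(573,123),(562,195),(488,182)]),58,'flap')
rect('top',T([(487,90),(765,148),(744,264),(460,207)]),12,'plate')
rect('side',S([(187,252),(204,211),(260,214),(247,258)]),58,'flap')
rect('side',S([(161,297),(228,155),(315,171),(260,316)]),12,'plate')
for n,f in(('top',T),('side',S)):
    pts={'top':[(111,181),(223,211),(226,214),(301,234)],'side':[(221,536),(254,460),(258,455),(279,411)]}[n]
    P=plane(n,f(pts),8); r(P); d=P[-1]-P[0]; print('spreader',np.linalg.norm(d),np.degrees(np.arctan2(d[1],d[0])))
r(tri({'top':T((732,172)),'side':S((261,46))}))  # cork top 
r(tri({'top':T((301,234)),'side':S((279,411))}))
r(tri({'top':T((111,181)),'side':S((221,536))}))
E
```

```text
top flap [507.7   7.2  58. ] len 57.33742361700478 56.207676342953285 yaw -99.69581818206296 -10.010200449031284
top plate [493.2 -60.6  12. ] len 230.63775371873714 96.38936456149884 yaw -101.94240199989109 -12.423118341046706
side flap [507.3  10.8  58. ] len 66.26202487887335 54.992794249774875 yaw -99.25517495573642 -3.7681618077992023
side plate [492.9 -52.8  12. ] len 237.68682936437045 95.47971487519973 yaw -102.08047656958998 -13.642742484185133
[[492.5, 344.1, 8.0], [467.8, 253.8, 8.0], [465.4, 251.4, 8.0], [448.9, 191.1, 8.0]]
spreader 159.12612968175645 -105.89556916727608
[[492.1, 342.1, 8.0], [469.0, 255.4, 8.0], [465.9, 249.4, 8.0], [449.6, 195.0, 8.0]]
spreader 153.1595285388758 -106.12460978418775
[479.8, -128.3, 180.0]
[449.4, 191.5, 4.6]
[492.2, 343.7, 9.8]
```

```bash
python3 - <<'E'
from h import *
s=cv2.imread('pics/side0.png')
img=cv2.resize(s[80:330,150:320],None,fx=2.4,fy=2.4,interpolation=cv2.INTER_CUBIC)
cols=[(0,0,255),(0,255,0),(255,0,0),(0,255,255),(255,0,255),(255,255,0)]
for i,z in enumerate((0,50,100,150,200,300)):
    P=plane('top',[(190,152),(225,152),(260,152),(300,152)],z); print(z,np.round(P[:,:2]).tolist())
    q=((proj('side',P)-[150,80])*2.4).astype(int)
    cv2.polylines(img,[q.reshape(-1,1,2)],False,cols[i],1)
cv2.imwrite('pics/rack.png',img)
E
```

```text
0 [[636.0, 204.0], [635.0, 112.0], [635.0, 19.0], [635.0, -86.0]]
50 [[625.0, 197.0], [625.0, 109.0], [624.0, 20.0], [624.0, -81.0]]
100 [[614.0, 190.0], [614.0, 106.0], [613.0, 21.0], [613.0, -76.0]]
150 [[603.0, 183.0], [603.0, 102.0], [603.0, 22.0], [602.0, -71.0]]
200 [[593.0, 176.0], [592.0, 99.0], [592.0, 23.0], [591.0, -65.0]]
300 [[571.0, 162.0], [571.0, 93.0], [570.0, 24.0], [570.0, -55.0]]
```

View pics/rack.png

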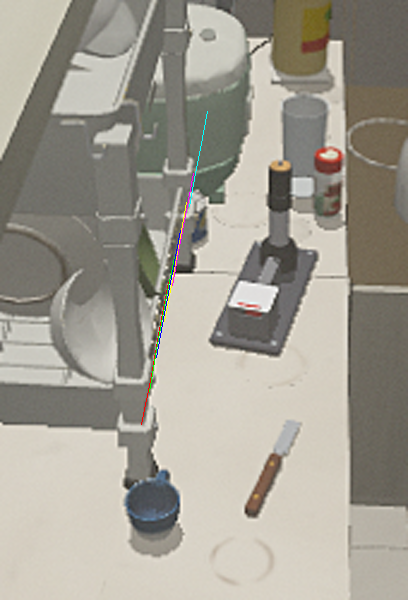

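The lower tray edge lies on the marked line, low down and at x of about 622 or more, so there is room for the gripper body. I'll go to the spreader.

```bash
cat >> h.py <<'E'
def go(p,rpy):
    s=env.state(); R=Ro.from_euler('xyz',s['ee_rot'],degrees=True)
    print('t',s['time_s'],'d',np.round(R.inv().apply(np.array(p)-s['ee_pos']),1).tolist(),'rot',np.round((R.inv()*Ro.from_euler('xyz',rpy,degrees=True)).as_rotvec(degrees=True),2).tolist())
E
python3 -c "
from h import *
go([474.8,282,120],[180,0,74])"
```

```text
t 0.1 d [-375.2, -169.2, 93.5] rot [-0.07, 0.07, 89.51]
```

Careful with the scale: shifts go in units of 20 mm and turns go in units of 10 degrees. That gives: -42 mm is -2.1, -41 mm is -2.05.

```bash
echo '-2.1,-0.95,0.45,0,0,0
-2.1,-0.95,0.45,0,0,0
-2.1,-0.95,0.45,0,0,0
-2.1,-0.95,0.5,0,0,0
-2.1,-0.95,0.5,0,0,0
-2.1,-0.95,0.5,0,0,0
-2.1,-0.95,0.6,0,0,0
-2.05,-0.95,0.6,0,0,0' | python3 drive.py 50
echo '-1,-0.45,0.3,0,0,0
-1,-0.4,0.3,0,0,0.8
0,0,0,0,0,0.8
0,0,0,0,0,0.8
0,0,0,0,0,0.8
0,0,0,0,0,0.8
0,0,0,0,0,0.8
0,0,0,0,0,0.8' | python3 drive.py
echo '0,0,0,0,0,0.8
0,0,0,0,0,0.8
0,0,0,0,0,0.8
0,0,0,0,0,0.8
0,0,0,0,0,0.15
0,0,0,0,0,0
0,0,0,0,0,0' | python3 drive.py
python3 -c "
from h import *
go([474.8,282,40],[180,0,74])"
```

```text
time_s: 0.9
ee_pos: [442.4, 309.0, 132.4]
ee_rot: [180.0, -0.0, 163.5]
force: [0.5, 0.8, 1.2]
gripper_width: 50.0
gripper_force: 0.0
time_s: 1.7
ee_pos: [474.5, 282.7, 120.5]
ee_rot: [-179.9, 0.0, 107.2]
force: [-0.5, -0.0, -0.2]
gripper_width: 49.7
gripper_force: 0.0
time_s: 2.4
ee_pos: [474.7, 282.8, 120.8]
ee_rot: [-180.0, 0.0, 74.1]
force: [-0.3, -0.6, 0.2]
gripper_width: 50.1
gripper_force: 0.0
t 2.4 d [-0.8, 0.3, 80.8] rot [-0.01, 0.01, 0.12]
```

Scaled: 30 mm is 1.5, 25 mm is 1.25.

```bash
echo '0,0,1.5,0,0,0
0,0,1.5,0,0,0
0,0,1.25,0,0,0
0,0,0.75,0,0,0
0,0,0.5,0,0,0
0,0,0.25,0,0,0
0,0,0.1,0,0,0
0,0,0,0,0,0' | python3 drive.py
echo '0,0,0,0,0,0
0,0,0,0,0,0
0,0,0,0,0,0
0,0,0,0,0,0
0,0,0,0,0,0
0,0,0,0,0,0' | python3 drive.py 8 50
echo '0,0,-0.25,0,0,0
0,0,-0.5,0,0,0
0,0,-0.75,0,0,0
0,0,-0.75,0,0,0
0,0,-1,0,0,0
0,0,-1,0,0,0
0,0,0,0,0,0
0,0,0,0,0,0' | python3 drive.py
python3 - <<'E'
from h import *
for n in("side","top"):
    cv2.imwrite(f"pics/{n}1.png",env.grab_frame(n))
t=cv2.imread('pics/top1.png')[150:255,100:350];s=cv2.imread('pics/side1.png')[175:310,190:310]
a=cv2.resize(t,(500,210));b=cv2.resize(s,None,fx=2.5,fy=2.5)
o=np.zeros((350,800,3),np.uint8);o[:210,:500]=a;o[:b.shape[0],500:800]=b;cv2.imwrite('pics/c1.png',o)
E
```

```text
time_s: 3.2
ee_pos: [475.2, 283.1, 4.4]
ee_rot: [180.0, -0.0, 74.0]
force: [0.5, 0.9, 0.9]
gripper_width: 50.0
gripper_force: 0.0
time_s: 3.8
ee_pos: [475.0, 282.9, 4.2]
ee_rot: [180.0, -0.0, 74.0]
force: [0.5, 0.2, 1.9]
gripper_width: 15.5
gripper_force: 50.0
time_s: 4.6
ee_pos: [474.8, 282.9, 89.2]
ee_rot: [180.0, -0.0, 74.0]
force: [-0.5, -0.3, -0.7]
gripper_width: 15.8
gripper_force: 50.0
```

View pics/c1.png

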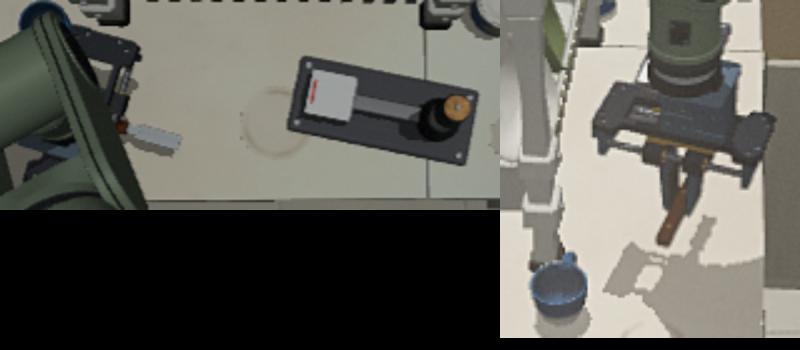

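The spreader is held level. The blade tip is at about (190,222) in the top picture.

```bash
python3 - <<'E'
from h import *
P=plane('top',[(190.2,218.5),(188.7,225)],92); tip=P.mean(0); p=np.array([474.8,282.9,92])
x=np.array([np.cos(np.radians(74)),np.sin(np.radians(74)),0]);y=np.array([x[1],-x[0],0])
print(P.round(1),(tip-p)@x,(tip-p)@y)
yaw=78.3;u=-np.array([np.cos(np.radians(yaw)),np.sin(np.radians(yaw)),0])
slot=np.array([513.5,36,0])
for d in(-25,):
    q=slot+u*(d-94.5); q[2]=47.3; print(q.round(1)); go(q,[180,0,yaw]); q[2]=90; go(q,[180,0,yaw])
E
```

```text
[[454.1 188.8  92. ]
 [438.6 192.2  92. ]] -96.65655246592507 -1.8912749805532059
[537.7 153.   47.3]
t 4.7 d [-106.8, 97.0, 40.7] rot [-0.09, 0.08, -4.29]
t 4.7 d [-106.9, 96.9, -2.0] rot [-0.09, 0.08, -4.29]
```

Scaled: -15 mm is -0.75, 14 mm is 0.7, -4.3 degrees is -0.43.

```bash
echo '-0.75,0.7,0,0,0,0
-0.8,0.7,0,0,0,0
-0.8,0.7,0,0,0,0
-0.75,0.7,0,0,0,0
-0.75,0.7,0,0,0,0
-0.75,0.7,0,0,0,0
-0.75,0.65,0,0,0,-0.43
0,0,0,0,0,0' | python3 drive.py
echo '0,0,0.5,0,0,0
0,0,0.6,0,0,0
0,0,0.5,0,0,0
0,0,0.3,0,0,0
0,0,0.2,0,0,0
0,0,0,0,0,0
0,0,0,0,0,0' | python3 drive.py
python3 - <<'E'
from h import *
for n in("side","top"):
    cv2.imwrite(f"pics/{n}2.png",env.grab_frame(n))
t=cv2.imread('pics/top2.png')[140:240,180:350];s=cv2.imread('pics/side2.png')[150:290,190:310]
a=cv2.resize(t,None,fx=2.6,fy=2.6);b=cv2.resize(s,None,fx=2.9,fy=2.9)
o=np.zeros((410,800,3),np.uint8);o[:a.shape[0],:442]=a;o[:b.shape[0],450:450+b.shape[1]]=b;cv2.imwrite('pics/c2.png',o)
yaw=78.3;u=-np.array([np.cos(np.radians(yaw)),np.sin(np.radians(yaw)),0])
q=np.array([513.5,36,47.3])+u*(-25-94.5); go(q,[180,0,yaw])
E
```

```text
time_s: 5.5
ee_pos: [538.8, 151.4, 87.7]
ee_rot: [-179.9, 0.1, 78.2]
force: [-0.3, -0.8, -0.5]
gripper_width: 15.6
gripper_force: 50.0
time_s: 6.2
ee_pos: [537.3, 153.7, 47.8]
ee_rot: [-179.9, 0.0, 78.4]
force: [-8.7, -0.3, 8.6]
gripper_width: 15.7
gripper_force: 50.0
t 6.3 d [-0.6, 0.5, 0.5] rot [-0.07, 0.01, 0.05]
```

View pics/c2.png

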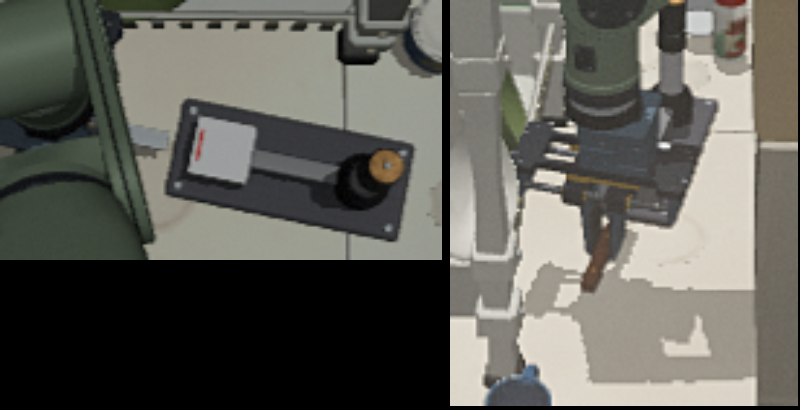

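The force reading shows the gripper body's end just touching the drying rack. I'll back up, roll the tool 7° away from the rack about the handle axis, and come in closer to the box.

Scaled: -8 mm is -0.4, -10 mm is -0.5, -3.5 degrees is -0.35.

```bash
echo '0,0,-0.5,0,0,0
0,0,-0.5,0,0,0
0,0,0,-0.35,0,0
0,0,0,-0.35,0,0
-0.5,0,0,0,0,0
-0.4,0,0,0,0,0
0,0,0,0,0,0
0,0,0,0,0,0' | python3 drive.py
python3 - <<'E'
from h import *
P=plane('top',[(180+169/2.6-.3,140+132/2.6-.3),(180+166/2.6-.3,140+150/2.6-.3)],50.3).mean(0); print('old tip',P)
yaw=78.3;u=-np.array([np.cos(np.radians(yaw)),np.sin(np.radians(yaw)),0])
print((P-[537.3,153.7,50])@u)
t=env.grab_frame('top'); cv2.imwrite('pics/top3.png',t)
a=cv2.resize(t[165:225,220:300],None,fx=9,fy=9,interpolation=cv2.INTER_CUBIC); cv2.imwrite('pics/c3.png',a)
for d in(-7,): q=np.array([513.5,36,47.3])+u*(d-94.5); go(q,[180+7,0,yaw]);print(q)
print(env.state()['force'],env.state()['ee_pos'],env.state()['ee_rot'])
E
```

```text
time_s: 7.1
ee_pos: [535.8, 135.2, 67.2]
ee_rot: [173.0, -0.0, 78.2]
force: [0.2, 0.3, -0.6]
gripper_width: 15.5
gripper_force: 50.0
old tip [517.72593543  60.58251553  50.3       ]
95.15213647171042
t 7.15 d [-0.4, -4.1, 19.5] rot [14.02, -0.04, -0.05]
[534.08291048 135.39111528  47.3       ]
[ 0.92898064 -0.52363916 -0.15586342] [535.7658138  135.42103191  67.10018989] [ 1.72977052e+02 -3.51484683e-02  7.82506827e+01]
```

View pics/c3.png

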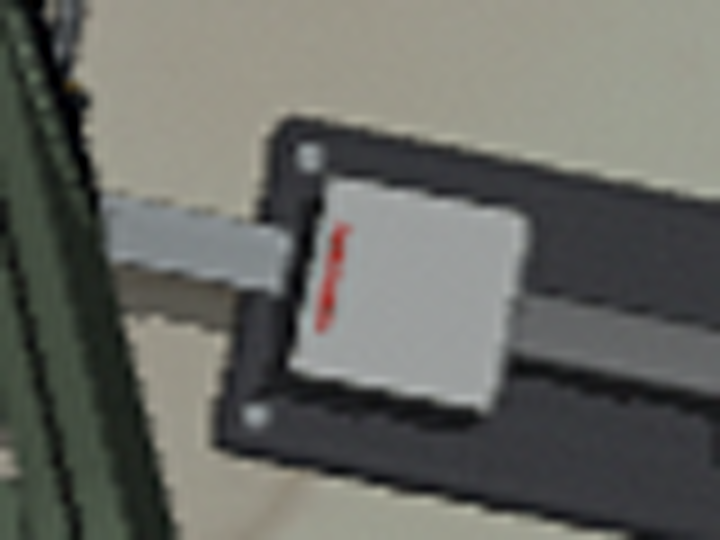

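The blade tip is centred at about (285,260) in the crop and points at the flap's front edge, centred at (308,278). It is aligned to within about 2 mm. I'll lower and check the force.

```bash
echo '0,-0.1,0.4,0,0,0
0,-0.05,0.35,0,0,0
0,-0.05,0.225,0,0,0
0,0,0,0,0,0
0,0,0,0,0,0' | python3 drive.py
python3 -c "
from h import *
yaw=78.3;u=-np.array([np.cos(np.radians(yaw)),np.sin(np.radians(yaw)),0])
q=np.array([513.5,36,47.3])+u*(25-94.5); go(q,[173,0,yaw])"
```

```text
time_s: 7.65
ee_pos: [533.3, 136.1, 46.8]
ee_rot: [173.0, 0.0, 78.3]
force: [0.2, -0.1, -1.6]
gripper_width: 15.8
gripper_force: 50.0
t 7.65 d [-32.5, 1.0, -0.4] rot [-0.03, 0.01, 0.02]
```

```bash
echo '-0.25,0.025,-0.02,0,0,0
-0.2,0.025,0,0,0,0
-0.2,0,0,0,0,0
0,0,0,0,0,0' | python3 drive.py
echo '-0.25,0,0,0,0,0
-0.25,0,0,0,0,0
-0.25,0,0,0,0,0
-0.2,0,0,0,0,0
0,0,0,0,0,0
0,0,0,0,0,0' | python3 drive.py
```

```text
time_s: 8.05
ee_pos: [531.5, 122.4, 47.7]
ee_rot: [173.0, 0.0, 78.3]
force: [-0.5, -0.0, -1.1]
gripper_width: 15.6
gripper_force: 50.0
time_s: 8.65
ee_pos: [527.9, 104.4, 47.7]
ee_rot: [173.0, -0.0, 78.3]
force: [-0.3, 0.2, 0.1]
gripper_width: 15.6
gripper_force: 50.0
```

```bash
echo '0,0.025,-0.2,0,0,0
0,0.025,-0.2,0,0,0
0,0.025,-0.2,0,0,0
0,0.025,-0.2,0,0,0
0,0,0,0,0,0' | python3 drive.py
echo '0,0.025,-0.25,0,0,0
0,0.03,-0.25,0,0,0
0,0.035,-0.25,0,0,0
0,0.035,-0.25,0,0,0
0,0.035,-0.25,0,0,0
0,0.025,-0.15,0,0,0
0,0,0,0,0,0' | python3 drive.py
```

```text
time_s: 9.15
ee_pos: [528.3, 104.8, 64.5]
ee_rot: [172.9, -0.1, 78.3]
force: [-0.2, 0.1, -0.6]
gripper_width: 15.7
gripper_force: 50.0
time_s: 9.85
ee_pos: [528.6, 104.5, 92.7]
ee_rot: [172.9, -0.0, 78.3]
force: [-0.3, -0.5, -0.0]
gripper_width: 15.7
gripper_force: 50.0
```

```bash
echo '-0.3,0,0,0,0,0
-0.35,0,0,0,0,0
-0.35,0,0,0,0,0
-0.35,0,0,0,0,0
-0.35,0,0,0,0,0
-0.3,0,0,0,0,0
-0.25,0,0,0,0,0
0,0,0,0,0,0' | python3 drive.py
echo '0.25,0,0,0,0,0
0.5,0,0,0,0,0
1,0,0,0,0,0
1.5,0,0,0,0,0
1.5,0,0,0,0,0
1,0,-0.25,0.35,0,0
0.5,0,-0.25,0.35,0,0
0,0,0,0,0,0' | python3 drive.py
python3 - <<'E'
from h import *
for n in("side","top"):
    cv2.imwrite(f"pics/{n}4.png",env.grab_frame(n))
t=cv2.imread('pics/top4.png')[150:250,150:350];s=cv2.imread('pics/side4.png')[130:290,190:310]
a=cv2.resize(t,(440,220));b=cv2.resize(s,None,fx=2.9,fy=2.9)
o=np.zeros((470,800,3),np.uint8);o[:a.shape[0],:440]=a;o[:b.shape[0],450:450+b.shape[1]]=b;cv2.imwrite('pics/c4.png',o)
go([474.8,282.9,80],[180,0,74])
E
```

```text
time_s: 10.65
ee_pos: [518.7, 59.5, 91.9]
ee_rot: [173.0, 0.0, 78.3]
force: [0.4, 0.8, -1.2]
gripper_width: 15.5
gripper_force: 50.0
time_s: 11.45
ee_pos: [545.9, 185.3, 102.4]
ee_rot: [179.8, -0.1, 78.4]
force: [-0.6, 0.0, -0.5]
gripper_width: 15.3
gripper_force: 50.0
t 11.55 d [83.9, -87.0, 21.3] rot [0.01, 0.05, 4.36]
```

View pics/c4.png

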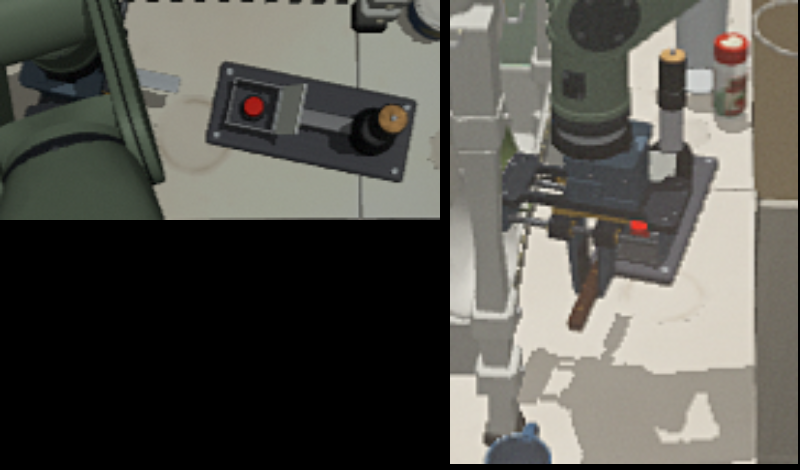

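The flap stands open, leaning back a little past upright. The red button shows at (265,198) in the top picture. I'll put the spreader back.

Scaled: -15 mm is -0.75, 4 mm is 0.2, 4.4 degrees is 0.44.

```bash
echo '0.7,-0.7,0.15,0,0,0
0.7,-0.7,0.15,0,0,0
0.7,-0.75,0.15,0,0,0
0.7,-0.75,0.15,0,0,0
0.7,-0.75,0.2,0,0,0
0.7,-0.7,0.25,0,0,0.44
0,0,0,0,0,0
0,0,0,0,0,0' | python3 drive.py
python3 -c "
from h import *
go([474.8,282.9,4.8],[180,0,74])
im=env.grab_frame('top').astype(int)
m=(im[...,2]-im[...,1]>70);m[:170]=0;m[225:]=0;m[:,:240]=0;m[:,290:]=0
v,u=np.nonzero(m);print(len(u),u.mean(),v.mean(),plane('top',[(u.mean(),v.mean())],42).round(1))"
```

```text
time_s: 12.35
ee_pos: [474.6, 282.2, 80.8]
ee_rot: [180.0, 0.1, 74.0]
force: [-0.2, -0.6, -0.5]
gripper_width: 15.7
gripper_force: 50.0
t 12.35 d [0.8, -0.0, 76.0] rot [0.01, 0.05, 0.02]
61 264.8032786885246 197.88524590163934 [[508.4   8.8  42. ]]
```

Scaled: 18 mm is 0.9, 16 mm is 0.8.

```bash
echo '0,0,0.9,0,0,0
0,0,0.9,0,0,0
0,0,0.8,0,0,0
0,0,0.5,0,0,0
0,0,0.3,0,0,0
0,0,0.15,0,0,0
0,0,0.1,0,0,0
0,0,0,0,0,0' | python3 drive.py
echo '0,0,0.05,0,0,0
0,0,0.04,0,0,0
0,0,0.035,0,0,0
0,0,0,0,0,0
0,0,0,0,0,0' | python3 drive.py
```

```text
time_s: 13.2
ee_pos: [475.5, 282.9, 8.2]
ee_rot: [180.0, -0.0, 73.9]
force: [-1.1, 0.0, -0.8]
gripper_width: 15.4
gripper_force: 50.0
time_s: 13.7
ee_pos: [475.3, 282.9, 5.5]
ee_rot: [180.0, -0.0, 73.9]
force: [0.2, 0.4, -0.4]
gripper_width: 15.1
gripper_force: 50.0
```

Scaled: 0.6 mm is 0.03, 0.5 mm is 0.025.

```bash
echo '0,0,0.03,0,0,0
0,0,0.025,0,0,0
0,0,0,0,0,0
0,0,0,0,0,0' | python3 drive.py
echo '0,0,0,0,0,0
0,0,0,0,0,0
0,0,0,0,0,0
0,0,0,0,0,0
0,0,0,0,0,0' | python3 drive.py 40 20
echo '0,0,-0.4,0,0,0
0,0,-1,0,0,0
0,0,-2,0,0,0
0,0,-2,0,0,0
0,0,-2,0,0,0
0,0,0,0,0,0' | python3 drive.py 0
python3 -c "
from h import *
go([508,8.8,150],[180,0,168.3])"
```

```text
time_s: 14.1
ee_pos: [475.2, 282.8, 4.3]
ee_rot: [-180.0, -0.0, 73.9]
force: [-0.3, 0.2, -1.0]
gripper_width: 15.8
gripper_force: 50.0
time_s: 14.6
ee_pos: [475.3, 282.9, 4.4]
ee_rot: [180.0, -0.0, 73.9]
force: [-0.4, 0.1, 0.0]
gripper_width: 39.7
gripper_force: 0.0
time_s: 15.2
ee_pos: [478.6, 284.7, 159.0]
ee_rot: [179.5, -0.5, 73.9]
force: [1.1, 0.3, 0.4]
gripper_width: 0.5
gripper_force: 0.0
t 15.2 d [-257.0, 104.7, 7.5] rot [0.85, 0.02, -94.39]
```

```bash
echo '0,0,0,0,0,-0.84
0,0,0,0,0,-0.84
0,0,0,0,0,-0.84
0,0,0,0,0,-0.84
0,0,0,0,0,-0.84
0,0,0,0,0,-0.84
0,0,0,0,0,-0.84
0,0,0,0,0,-0.84' | python3 drive.py
echo '0,0,0,0,0,-0.84
0,0,0,0,0,-0.84
0,0,0,0,0,-0.84
0,0,0,0,0,-0.2
0,0,0,0,0,0' | python3 drive.py
python3 -c "
from h import *
go([508,8.8,130],[180,0,168.3])
im=env.grab_frame('top');cv2.imwrite('pics/top5.png',im)"
```

```text
time_s: 16.0
ee_pos: [474.8, 282.6, 152.0]
ee_rot: [-180.0, -0.0, 141.5]
force: [-0.9, 0.5, 0.7]
gripper_width: 0.6
gripper_force: 0.0
time_s: 16.5
ee_pos: [474.9, 282.6, 152.0]
ee_rot: [-180.0, -0.0, 168.3]
force: [-0.5, 0.1, -0.6]
gripper_width: 0.5
gripper_force: 0.0
t 16.5 d [-88.0, -261.4, 22.1] rot [-0.03, -0.03, -0.0]
```

```bash
echo '-0.65,-1.9,0.1,0,0,0
-0.65,-1.9,0.1,0,0,0
-0.65,-1.9,0.1,0,0,0
-0.65,-1.9,0.1,0,0,0
-0.6,-1.9,0.1,0,0,0
-0.6,-1.85,0.1,0,0,0
-0.6,-1.7,0.1,0,0,0
0,0,0,0,0,0' | python3 drive.py
echo '0,0,1,0,0,0
0,0,1,0,0,0
0,0,0.75,0,0,0
0,0,0.5,0,0,0
0,0,0.5,0,0,0
0,0,0.25,0,0,0
0,0,0,0,0,0' | python3 drive.py
python3 -c "
from h import *
go([508,8.8,42],[180,0,168.3])"
```

```text
time_s: 17.35
ee_pos: [508.7, 5.9, 138.1]
ee_rot: [-179.9, 0.0, 168.0]
force: [-0.1, 0.5, 0.2]
gripper_width: 0.5
gripper_force: 0.0
time_s: 18.05
ee_pos: [508.3, 9.6, 57.9]
ee_rot: [-180.0, -0.1, 168.3]
force: [-0.4, -0.0, 0.3]
gripper_width: 0.4
gripper_force: 0.0
t 18.05 d [0.1, -0.9, 15.9] rot [-0.0, -0.05, 0.02]
```

```bash
echo '0,0,0.3,0,0,0
0,0,0.25,0,0,0
0,0,0.2,0,0,0
0,0,0,0,0,0
0,0,0,0,0,0' | python3 drive.py
echo '0,0,0.15,0,0,0
0,0,0.15,0,0,0
0,0,0.1,0,0,0
0,0,0,0,0,0
0,0,0,0,0,0' | python3 drive.py
```

```text
time_s: 18.55
ee_pos: [508.6, 9.4, 43.3]
ee_rot: [180.0, -0.0, 168.3]
force: [-0.2, 1.1, 0.2]
gripper_width: 0.5
gripper_force: 0.0
time_s: 19.05
ee_pos: [508.5, 9.4, 35.2]
ee_rot: [180.0, -0.0, 168.3]
force: [-0.2, -0.5, 0.5]
gripper_width: 0.3
gripper_force: 0.2
```

Scaled: 1 mm is 0.05.

```bash
echo '0,0,0.05,0,0,0
0,0,0.05,0,0,0
0,0,0,0,0,0
0,0,0,0,0,0' | python3 drive.py
echo '0,0,0.05,0,0,0
0,0,0.025,0,0,0
0,0,0,0,0,0
0,0,0,0,0,0' | python3 drive.py
```

```text
time_s: 19.45
ee_pos: [508.6, 9.4, 34.2]
ee_rot: [180.0, 0.0, 168.3]
force: [-2.6, -0.6, 9.1]
gripper_width: 0.5
gripper_force: 4.4
time_s: 19.85
ee_pos: [508.6, 9.4, 34.1]
ee_rot: [180.0, 0.1, 168.3]
force: [-4.3, -0.4, 19.2]
gripper_width: 0.6
gripper_force: 9.9
```

Scaled: -20 mm is -1, -45 mm is -2.25.

```bash
echo '0,0,-0.25,0,0,0
0,0,-0.5,0,0,0
0,0,-1,0,0,0
0,0,-1.75,0,0,0
0,0,-2.25,0,0,0
0,0,-2.25,0,0,0
0,0,-1.25,0,0,0
0,0,0,0,0,0' | python3 drive.py 75
python3 -c "
from h import *
go([479.5,-128.3,225],[180,0,168.3])
go([479.5,-128.3,137],[180,0,168.3])
for n in('top','side'):
    im=env.grab_frame(n);cv2.imwrite('pics/%s6.png'%n,im)"
python3 - <<'E'
from h import *
s=cv2.imread('pics/side6.png')[120:240,180:310];t=cv2.imread('pics/top6.png')[150:250,230:360]
cv2.imwrite('pics/c6.png',np.hstack([cv2.resize(s,(400,370)),cv2.resize(t,(400,370))]))
E
```

```text
time_s: 20.65
ee_pos: [510.7, 9.4, 221.1]
ee_rot: [179.9, 0.5, 168.3]
force: [-0.3, -0.0, 0.7]
gripper_width: 61.6
gripper_force: 0.0
t 20.65 d [2.6, -141.2, -4.2] rot [0.1, 0.48, 0.01]
t 20.65 d [3.4, -141.3, 83.8] rot [0.1, 0.48, 0.01]
```

View pics/c6.png

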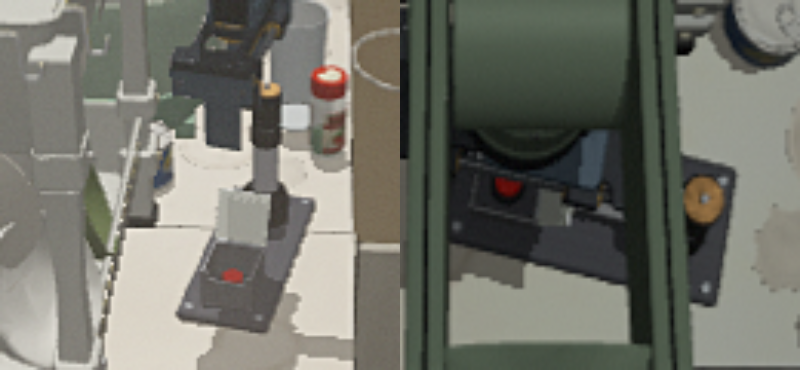

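The flap stands open and the button is sunk. The mast head is clear, with its cork at about (268,90) in the side crop. I'll move over the mast.

```bash
echo '0.025,-1,-0.1,0,0,0
0.025,-1.25,0,0,0,0
0.025,-1.25,0,0,0,0
0.025,-1.25,0,0,0,0
0,-1.25,0,0,0,0
0,-1,0,0,0,0
0,0,0,0,0,0
0,0,0,0,0,0' | python3 drive.py
python3 -c "
from h import *
go([479.5,-128.3,137],[180,0,168.3])"
```

```text
time_s: 21.55
ee_pos: [477.4, -127.0, 217.3]
ee_rot: [179.9, -0.2, 168.2]
force: [0.7, 0.7, -0.3]
gripper_width: 75.2
gripper_force: 0.0
t 21.55 d [-2.6, -1.0, 80.3] rot [0.06, -0.19, -0.05]
```

Scaled: 15 mm is 0.75, 12 mm is 0.6.

```bash
echo '-0.05,-0.05,0.5,0,0,0
-0.05,0,0.75,0,0,0
0,0,0.75,0,0,0
0,0,0.75,0,0,0
0,0,0.6,0,0,0
0,0,0.4,0,0,0
0,0,0.2,0,0,0
0,0,0,0,0,0' | python3 drive.py
echo '0,0,0,0,0,0
0,0,0,0,0,0
0,0,0,0,0,0
0,0,0,0,0,0
0,0,0,0,0,0' | python3 drive.py 28 20
python3 -c "
from h import *
go([479.5,-128.3,137],[180,0,168.3])"
```

```text
time_s: 22.35
ee_pos: [479.9, -128.4, 139.4]
ee_rot: [180.0, -0.0, 168.3]
force: [0.0, 0.5, 0.0]
gripper_width: 75.3
gripper_force: 0.0
time_s: 22.85
ee_pos: [480.1, -128.7, 140.0]
ee_rot: [180.0, 0.0, 168.3]
force: [0.3, 0.4, 0.1]
gripper_width: 37.9
gripper_force: 0.0
t 22.85 d [0.6, 0.3, 3.0] rot [0.0, 0.03, 0.0]
```

Careful with the scale: shifts go in units of 20 mm and turns go in units of 10 degrees. That gives: 2 mm is 0.1.

```bash
echo '0,0,0.1,0,0,0
0,0,0,0,0,0
0,0,0,0,0,0
0,0,0,0,0,0
0,0,0,0,0,0' | python3 drive.py 20 20
echo '0,0,0,0,0,0
0,0,0,0,0,0
0,0,0,0,0,0' | python3 drive.py 20 50
echo '0,0,-0.15,0,0,0
0,0,-0.2,0,0,0
0,0,-0.2,0,0,0
0,0,-0.2,0,0,0
0,0,0,0,0,0
0,0,0,0,0,0' | python3 drive.py
```

```text
time_s: 23.35
ee_pos: [480.7, -127.0, 139.1]
ee_rot: [179.8, 0.1, 168.3]
force: [0.3, 6.3, 7.2]
gripper_width: 31.7
gripper_force: 20.0
time_s: 23.65
ee_pos: [480.7, -127.0, 139.1]
ee_rot: [179.8, 0.1, 168.3]
force: [0.1, 6.8, 7.5]
gripper_width: 31.0
gripper_force: 50.0
time_s: 24.25
ee_pos: [480.6, -127.0, 152.6]
ee_rot: [179.8, 0.0, 168.3]
force: [1.9, 6.2, -1.9]
gripper_width: 31.1
gripper_force: 50.0
```

Scaled: -6 mm is -0.3, -8 mm is -0.4.

```bash
echo '0,0.04,-0.25,0,0,0
0,0.04,-0.35,0,0,0
0,0,-0.4,0,0,0
0,0,-0.4,0,0,0
0,0,-0.4,0,0,0
0,0,-0.3,0,0,0
0,0,0,0,0,0
0,0,0,0,0,0' | python3 drive.py
echo '0,0,-0.25,0,0,0
0,0,-0.25,0,0,0
0,0,-0.25,0,0,0
0,0,-0.25,0,0,0
0,0,0,0,0,0
0,0,0,0,0,0' | python3 drive.py
```

```text
time_s: 25.05
ee_pos: [480.5, -126.9, 195.0]
ee_rot: [180.0, 0.0, 168.3]
force: [3.3, 3.1, -3.2]
gripper_width: 31.5
gripper_force: 50.0
time_s: 25.65
ee_pos: [480.3, -126.9, 214.3]
ee_rot: [180.0, -0.0, 168.3]
force: [4.0, 4.1, -5.7]
gripper_width: 31.3
gripper_force: 50.0
```

Scaled: -6 mm is -0.3, -5 mm is -0.25.

```bash
echo '-0.025,0.025,-0.25,0,0,0
-0.025,0.025,-0.3,0,0,0
0,0,-0.3,0,0,0
0,0,-0.3,0,0,0
0,0,-0.25,0,0,0
0,0,-0.15,0,0,0
0,0,0,0,0,0
0,0,0,0,0,0' | python3 drive.py
echo '0,0,-0.1,0,0,0
0,0,-0.075,0,0,0
0,0,0,0,0,0
0,0,0,0,0,0' | python3 drive.py
```

```text
time_s: 26.45
ee_pos: [480.9, -126.6, 245.7]
ee_rot: [-180.0, -0.1, 168.3]
force: [-0.9, -0.5, -6.1]
gripper_width: 30.9
gripper_force: 50.0
time_s: 26.85
ee_pos: [481.0, -126.5, 249.2]
ee_rot: [-180.0, -0.1, 168.3]
force: [-3.0, -0.6, -5.9]
gripper_width: 31.1
gripper_force: 50.0
```

Scaled: -1 mm is -0.05.

```bash
echo '0,0,-0.05,0,0,0
0,0,0,0,0,0
0,0,0,0,0,0' | python3 drive.py
echo '0,0,-0.035,0,0,0
0,0,0,0,0,0
0,0,0,0,0,0' | python3 drive.py
```

```text
time_s: 27.15
ee_pos: [481.0, -126.4, 249.6]
ee_rot: [-180.0, -0.1, 168.3]
force: [-3.4, -1.1, -10.9]
gripper_width: 31.2
gripper_force: 50.0
time_s: 27.45
ee_pos: [480.9, -126.4, 249.8]
ee_rot: [-180.0, -0.1, 168.3]
force: [-2.2, -1.9, -21.2]
gripper_width: 31.4
gripper_force: 50.0
```

The arm is against the second stop after 110 mm of travel. One last look at the whole scene.

```bash
python3 - <<'E'
from h import *
s=env.grab_frame('side');t=env.grab_frame('top')
a=cv2.resize(s[90:310,180:310],(355,600));b=cv2.resize(t[140:250,100:410],(440,156))
o=np.zeros((600,800,3),np.uint8);o[:,:355]=a;o[:156,358:798]=b;cv2.imwrite('pics/c7.png',o)
print(env.state()['force'],env.state()['ee_pos'])
E
```

```text
[ -1.80890629  -2.07774495 -21.03237914] [ 480.87134243 -126.34465795  249.80479628]
```

View pics/c7.png

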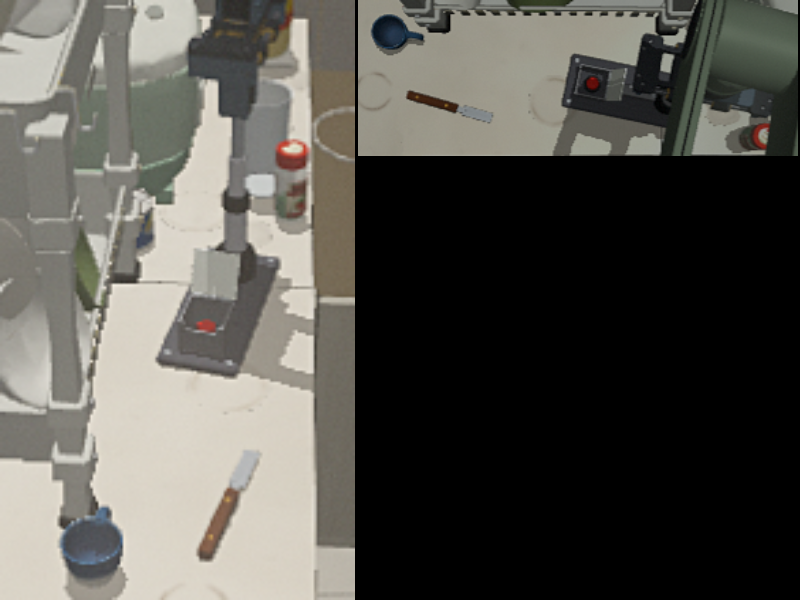

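The picture shows both mast sections out with the head held, at about (235,100) to (235,250) in the side crop. The flap stands open at (215,270), the spreader lies flat at (230,505), and the mug and spice jar have not moved.

```bash
python3 -c "
from workcell import env
print(env.job_done())"
```

```text
the job is handed in; nothing more can be done
None
```

The job is handed in at about 27.5 s: the flap stands open, the spreader is back flat on the worktop, the button is fully down, and the arm holds the mast head at the second stop. Early on, the gripper body brushed the drying rack at about 12 N, under the 40 N limit; the mug and spice jar look unmoved, and the tin was not checked in the last picture.

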